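# Charge the mill jar with a scoopful of grinding balls

## Task

Take the scoop out of its rack, lay it flat on the bench with its open side up and let go; then take it up again and with it scoop all six porcelain balls out of the tray, in one scoopful or more, and tip them into the mill jar. Then lay the scoop flat on the bench again, open side up, and let go. Do not touch the balls with the fingers, let no ball get onto the bench, and do not shift the other things on the bench.

Things in the scene. Friction and masses are not known exactly. Their poses are not given: they have to be found in the camera images.
- scoop: Hand scoop, aluminium pan with a wooden grip bar on two thin struts (D-handle), 0.18 to 0.29 kg. Origin: middle of the pan's front lip, underside. Axes: +z from lip to handle, +x from the underside to the open top, y across. It starts standing on its lip in the rack, handle up, its +x the same way as the rack's +x. Lying flat, open side up, its +x points up.
- scoop_bar (a point): Middle of the scoop's grip bar: 20 x 20 mm square, 92 mm long along scoop y, faces square to scoop x and z. It is 135 mm from the lip (scoop z) and 88 mm above the pan's underside (scoop x). The middle 68 mm between the struts are free, with open space all round.
- scoop_pan (a point): Middle of the pan, 46 mm from the lip (scoop z), 22 mm above the underside (scoop x). Pan: 104 mm wide (98 inside), 90 mm long, flat floor 2 mm thick, side walls 48 mm high (22 mm in the front third, none in the last 8 mm), back wall 50 mm high, front open.
- rack: Wooden pocket block fixed to the bench, 76 (x) x 128 (y) x 72 mm high, in which the scoop stands loosely and may lean a little. Origin: centre of its underside. Pocket 60 x 112 mm, its floor 12 mm and its rim 72 mm above the bench. It may stand at either of two places, exchanged with the jar.
- tray: Grey open tray fixed to the bench, holding the balls. Origin: on its underside, mid-width. Inner floor 10 mm, rim 50 mm above the bench; walls 6 mm thick; inside 120 mm wide (y from -60 to 60). The flat floor runs from the upright near wall at x = -100 to x = 85 mm; there a 45 degree ramp rises to the rim at x = 125. The balls start on the floor at x above 10 mm; nearer the robot it is empty.
- jar: White porcelain mill jar, fixed to the bench, upright, open at the top. Outside diameter 160 mm, inside 148 mm, height 110 mm, inner floor 9 mm up. Origin: centre of its underside.
- jar_mouth (a point): Centre of the jar's round mouth, at rim height (110 mm above the bench).
- ball0_center (a point): Centre of a loose white porcelain grinding ball, 30 mm diameter, 35 g; smooth, it rolls freely.
- ball1_center (a point): Centre of a loose white porcelain grinding ball, 30 mm diameter, 35 g; smooth, it rolls freely.
- ball2_center (a point): Centre of a loose white porcelain grinding ball, 30 mm diameter, 35 g; smooth, it rolls freely.
- ball3_center (a point): Centre of a loose white porcelain grinding ball, 30 mm diameter, 35 g; smooth, it rolls freely.
- ball4_center (a point): Centre of a loose white porcelain grinding ball, 30 mm diameter, 35 g; smooth, it rolls freely.
- ball5_center (a point): Centre of a loose white porcelain grinding ball, 30 mm diameter, 35 g; smooth, it rolls freely.
- cup: Bystander, loose: clear plastic cup, 84 mm wide, 115 high. Leave alone.
- spray: Bystander, loose: white round bottle with yellow cap, 80 mm wide, 200 high. Leave alone.
- glaze: Bystander, loose: brown jar with white cap, 70 mm wide, 90 high. Leave alone.
- bowl: Bystander, loose: brown clay bowl, 130 mm wide, 60 high. Leave alone.
- brush: Bystander, loose: long brush lying down. Leave alone.
- sponge: Bystander, loose: yellow sponge block 90 x 60 x 35 mm, lying on the robot side of the tray. Leave alone.
- post: Bystander, loose: brown square kiln post 40 x 40 x 75 mm, upright. Leave alone.
There are look-alikes about, which are no part of the job. Leave any blue or turquoise look-alike of the jar alone.

How it is judged:
By the outcome, as a careful person would: the job done as asked, in the order asked, and still so for the second after the job is handed in, with the robot touching nothing.
It also fails if it takes over 72 s, if anything falls off the work surface, if the arm or the gripper's body presses on something with over 40 N, if the wrist force passes 120 N, or if a joint passes its speed limit or range.

## Robot

A 6-joint arm with a two-finger parallel gripper is mounted at the origin on the work surface. World frame = base frame: x ahead of the robot, y to its left, z up, the work surface at z = 0. Lengths are in m, angles in degrees, forces in N, time in s.
With the tool pointing down it reaches from about 0.4 to 0.825 m from the base axis. Payload 7 kg.
Tool frame: the origin (TCP) lies midway between the tips of the shut fingers; the grasp point (between the pads) lies 19 mm behind it; z points along the fingers, y is the direction in which the jaws open and shut (so a half turn about z gives the same grasp; the last joint's range is limited). The gripper opens to 88 mm and grips with 3 to 60 N. Pads are 19 mm wide; open, the fingers measure 130 mm over their backs; the gripper's body (78 mm by 193 mm) begins 47 mm behind the grasp point.
Start: joints at [-50.071, 20.546, 0.682, 0, -70.136, -16.507], TCP at [0.268, -0.619, 0.227] pointing down, gripper open.
Joint ranges: [-176.03, 176.03], [-82.01, 121.73], [-58.28, 71.71], [-173.87, 95.51], [-174.79, -0.11], [-173.66, 173.66]. Speed limits (degrees/s): [136.94, 136.94, 172.46, 180, 180, 180].

## Interface

Orientations are given as a 3x3 rotation matrix whose columns are the frame's x, y, z axes.
In Python, from rig import robot gives the robot as it stands. Calls block until the motion is done:
- robot.goto(position, orientation): joint-space move of the TCP to a pose.
- robot.servo_line(position, ori=None, speed=0.15): straight line of the TCP; ori=None keeps the orientation; speed is the mean speed in m/s.
- robot.movej(angles): joint-space move.
- robot.move_gripper(opening): opening from 0.0 (shut) to 1.0 (fully open); the grip force is fixed at half the most; returns when the fingers have stopped.
- robot.dwell(seconds).
- robot.ik(position, orientation): joint angles nearest the present ones, or None.
- robot.grab_frame(name): name is "scene" or "top" or "wrist"; returns (picture, depth): 400x640x3 uint8, red, green, blue; 400x640 float32, m along the optical axis (not along the pixel's ray), 0 where there is no reading.
- robot.camera_info(name): a dict with "vfov" (degrees; the focal length in pixels is half the picture's height over the tangent of half this angle, whatever the lens; pixels are square), "cx", "cy" (the principal point, pixels), "view" (4x4, takes a point from world to camera coordinates); the wrist camera has in their place "T_tool_cam" (4x4, takes a point from camera to tool coordinates, whose origin is the TCP and whose axes are the flange's). Camera axes: x right, y down, z forward; pixel columns grow to the right and rows downward; lengths in m; the calibration is good to about 2 mm. A picture is of the moment at which its call begins: read the wrist's pose just before it. camera_info takes no time and is no camera call.
A pose or a line that the arm cannot do raises robot.Unreachable and nothing moves.
- robot.job_done(): hands the job in, once; it reports no verdict.
Readings, each from a call of its own:
- robot.read_t(): time.
- robot.read_qpos(): joint angles.
- robot.read_qvel(): joint speeds.
- robot.read_effort(): joint torques, N m.
- robot.read_position(): TCP position.
- robot.read_tcp_rot(): TCP orientation.
- robot.read_force(): force on the tool from outside, world axes, zero at the start.
- robot.read_ft_torque(): the same for the moment, N m.
- robot.read_grip_width(): opening from 0.0 (shut) to 1.0 (fully open).
Only numpy, scipy, OpenCV 4.12 (cv2) and the standard library are available. Lean on these libraries where they do the work, as an engineer would, in place of code of your own. Each camera call takes 0.05 s, during which the arm holds its last target. There are 200 camera calls.

## Working session

There is one attempt and no reset: what is moved stays moved. The work goes in short steps, each a Python script; the robot and the scene stay as the last script left them, time stands still between calls to the robot, and variables do not carry over. Pictures are saved under pics/ and viewed, about 8 in all and at most 12, crops included, and the job is handed in when it is done.

```bash
ls; mkdir -p pics; cat > h.py <<'E'
import numpy as np, cv2
from rig import robot
def save(name,img,fn): cv2.imwrite('pics/'+fn,cv2.cvtColor(img,cv2.COLOR_RGB2BGR))
def K(ci): return 200/np.tan(np.radians(ci['vfov']/2))
def Tcw(name):
    ci=robot.camera_info(name)
    if 'view' in ci: return np.linalg.inv(np.array(ci['view'])),ci
    T=np.eye(4);T[:3,:3]=robot.read_tcp_rot();T[:3,3]=robot.read_position()
    return T@np.array(ci['T_tool_cam']),ci
def cloud(name):
    T,ci=Tcw(name); img,d=robot.grab_frame(name); f=K(ci)
    v,u=np.mgrid[0:400,0:640]
    P=np.stack([(u-ci['cx'])/f*d,(v-ci['cy'])/f*d,d,np.ones_like(d)],-1)@T.T
    P=P[...,:3]; P[d==0]=np.nan
    return img,P
E
python3 - <<'E'
from h import *
for n in ('scene','top'):
    img,P=cloud(n); save(n,img,n+'0.png'); np.save(n+'0.npy',P); print(n,robot.camera_info(n))
print(robot.camera_info('wrist'),robot.read_t())
E
```

```text
pics
scene {'vfov': 50.45316914137111, 'cx': 325.38708437597194, 'cy': 201.403284804063, 'view': array([[-0.76662804,  0.64208874, -0.00186994,  0.41279468],
       [ 0.38117858,  0.45276442, -0.80604421, -0.07578285],
       [-0.51670527, -0.61864887, -0.59185238,  1.552312  ],
       [ 0.        ,  0.        ,  0.        ,  1.        ]])}
top {'vfov': 50.56163812596945, 'cx': 321.2764450574705, 'cy': 198.5536327027889, 'view': array([[-0.05740577, -0.99834887,  0.00202981, -0.02285475],
       [-0.97703736,  0.05576224, -0.20564185,  0.54781825],
       [ 0.20518912, -0.01378823, -0.97862521,  1.20162345],
       [ 0.        ,  0.        ,  0.        ,  1.        ]])}
{'vfov': 62.4348972103538, 'cx': 319.77680923443216, 'cy': 201.6788188944863, 'T_tool_cam': array([[-6.62341456e-04, -9.61162474e-01, -2.75982353e-01,
         7.48357736e-02],
       [ 9.99999780e-01, -6.43857458e-04, -1.57581392e-04,
        -6.20983054e-04],
       [-2.62319762e-05, -2.75982397e-01,  9.61162690e-01,
        -1.57597641e-01],
       [ 0.00000000e+00,  0.00000000e+00,  0.00000000e+00,
         1.00000000e+00]])} 0.1
```

View pics/scene0.png

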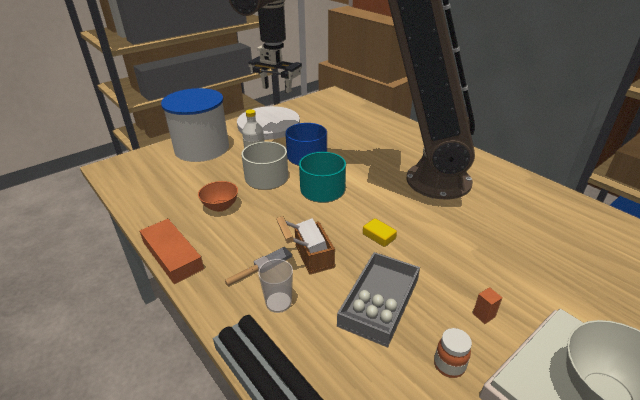

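View pics/top0.png

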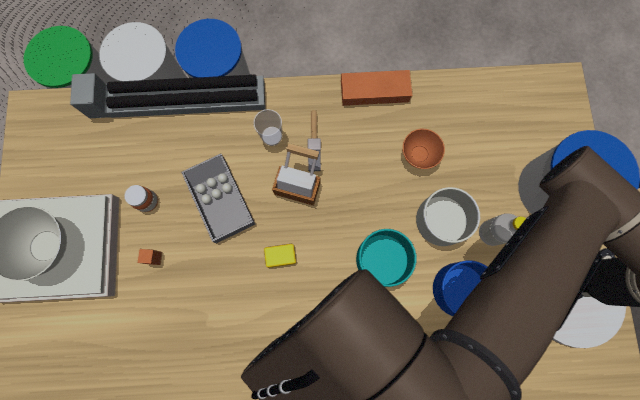

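Top view candidates:
- Jar: the white one at (450,215) is my choice. The look-alikes are teal (386,258), blue (462,290), the white bowl on the scale (30,245) and the lids.
- Scoop: in the rack at (298,180). The other tool, a trowel or brush at (314,140), is lying down.
- Tray: (218,198).

```bash
python3 - <<'E'
from h import *
img=cv2.imread('pics/top0.png'); P=np.load('top0.npy')
cv2.imwrite('pics/c1.png',cv2.resize(img[100:245,165:330],None,fx=4,fy=4,interpolation=cv2.INTER_CUBIC))
def reg(r0,r1,c0,c1,z0,z1):
    Q=P[r0:r1,c0:c1].reshape(-1,3); return Q[(Q[:,2]>z0)&(Q[:,2]<z1)]
def rect(Q): 
    r=cv2.minAreaRect((Q[:,:2]*1000).astype(np.float32)); return r, len(Q), Q[:,2].mean()
print('bench z',np.nanmedian(P[270:290,290:340,2]))
print('tray rim',rect(reg(145,250,175,262,.046,.054)))
print('rack rim',rect(reg(150,212,265,330,.068,.076)))
print('scoop hi',rect(reg(140,170,275,325,.12,.3)))
Q=reg(140,170,275,325,.12,.3); print(Q[::12].round(3))
Q=reg(180,255,410,490,.104,.116); 
from scipy.optimize import least_squares
s=least_squares(lambda p:np.hypot(Q[:,0]-p[0],Q[:,1]-p[1])-p[2],[.6,-.3,.077]); print('jar',s.x,len(Q),np.abs(s.fun).max())
for n,b in dict(cup=(105,150,248,288),brush=(105,160,305,325),bowl=(125,175,398,450),spray=(205,250,475,535),teal=(225,290,350,418),glaze=(180,215,120,160),post=(245,268,135,165),sponge=(240,270,262,300)).items():
    Q=reg(*b,.012,.3); print(n,Q.min(0).round(3),Q.max(0).round(3))
# balls
Q=reg(165,210,185,240,.030,.042);print('balls z',len(Q))
E
```

```text
bench z 0.0009491027738885993
tray rim (((572.090087890625, 258.1188659667969), (238.845703125, 132.50900268554688), 23.34040641784668), 535, np.float64(0.050129147569131866))
rack rim (((593.8931884765625, 18.461807250976562), (128.83522033691406, 76.52336120605469), 70.95459747314453), 261, np.float64(0.07226974213719739))
scoop hi (((667.5181274414062, -6.304790496826172), (92.20504760742188, 35.099456787109375), 73.80607604980469), 305, np.float64(0.13549434587509676))
[[ 0.696  0.03   0.137]
 [ 0.691  0.019  0.133]
 [ 0.686  0.016  0.136]
 [ 0.683  0.022  0.139]
 [ 0.683 -0.012  0.134]
 [ 0.679  0.005  0.138]
 [ 0.678  0.033  0.139]
 [ 0.674 -0.004  0.142]
 [ 0.677  0.034  0.133]
 [ 0.672 -0.001  0.142]
 [ 0.671 -0.035  0.138]
 [ 0.672  0.014  0.134]
 [ 0.668 -0.02   0.141]
 [ 0.674  0.037  0.123]
 [ 0.667  0.002  0.139]
 [ 0.666 -0.032  0.137]
 [ 0.669  0.017  0.125]
 [ 0.662 -0.017  0.143]
 [ 0.661 -0.051  0.137]
 [ 0.66  -0.014  0.139]
 [ 0.658 -0.048  0.14 ]
 [ 0.656 -0.026  0.141]
 [ 0.659 -0.014  0.123]
 [ 0.652 -0.048  0.14 ]
 [ 0.652 -0.031  0.123]
 [ 0.646 -0.039  0.122]]
jar [ 0.46222241 -0.40971455  0.08203745] 443 0.06468298715048541
cup [0.678 0.036 0.012] [0.867 0.163 0.142]
brush [ 0.647 -0.062  0.012] [ 0.846 -0.014  0.146]
bowl [ 0.62  -0.438  0.012] [ 0.748 -0.31   0.065]
spray [ 0.382 -0.699  0.012] [ 0.498 -0.478  0.205]
teal [ 0.28  -0.34   0.012] [ 0.456 -0.147  0.116]
glaze [0.545 0.447 0.012] [0.613 0.514 0.097]
post [0.382 0.432 0.013] [0.424 0.478 0.082]
sponge [0.355 0.031 0.012] [0.42  0.124 0.043]
balls z 563
```

View pics/c1.png

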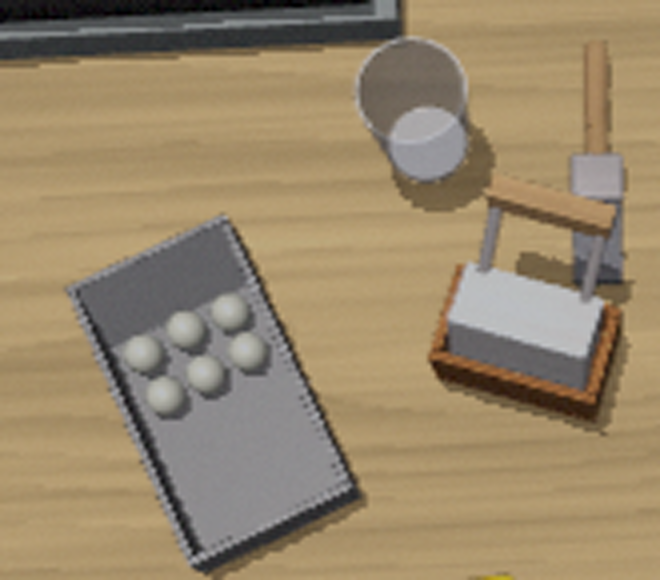

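The top crop confirms the scoop: it stands in the rack with its grip bar at crop (550,205), leaning away from the robot. The six balls are at crop (145–250, 310–400), next to the tray's ramp. Next I'll refine the fits and check that the key poses are reachable.

```bash
cat >> h.py <<'E'
def unit(v): v=np.asarray(v,float); return v/np.linalg.norm(v)
Z=np.array([0,0,1.])
def scoopR(yaw,pitch):
    """heading (deg) of -z_s (handle->lip) ; pitch>0 = lip up. x_s up when pitch 0"""
    a=np.radians(yaw);p=np.radians(pitch);h=np.array([np.cos(a),np.sin(a),0])
    d=np.cos(p)*h+np.sin(p)*Z; x=-np.sin(p)*h+np.cos(p)*Z
    return np.stack([x,np.cross(-d,x),-d],1)
def tool(lip,R,grip,s=1):
    """tcp pose for a scoop lip pose; grip 'A': along -z_s, 'B': along -x_s"""
    x,y,z=R.T; bar=np.asarray(lip)+.088*x+.135*z
    if grip=='A': zt,yt=-z,s*x
    else: zt,yt=-x,s*z
    return bar+.019*zt, np.stack([np.cross(yt,zt),yt,zt],1)
E
python3 - <<'E'
from h import *
P=np.load('top0.npy')
def reg(r0,r1,c0,c1,z0,z1):
    Q=P[r0:r1,c0:c1].reshape(-1,3); return Q[(Q[:,2]>z0)&(Q[:,2]<z1)]
from scipy.optimize import least_squares
def circ(Q,g):
    return least_squares(lambda p:np.hypot(Q[:,0]-p[0],Q[:,1]-p[1])-p[2],g,loss='soft_l1',f_scale=.003).x.round(4)
Q=reg(180,255,420,482,.104,.116);print('jar',circ(Q,[.47,-.41,.077]))
Q=reg(225,290,350,418,.08,.116);print('teal',circ(Q,[.37,-.24,.077]))
# scoop bar in rack frame
o=np.array([.5939,.0185]);a=np.radians(70.95-90);xr=np.array([np.cos(a),np.sin(a)]);yr=np.array([-xr[1],xr[0]])
Q=reg(140,200,270,328,.078,.3);q=np.c_[(Q[:,:2]-o)@xr,(Q[:,:2]-o)@yr,Q[:,2]]*1000
b=q[q[:,0]>50]
for x0 in range(54,100,4):
    m=(b[:,0]>=x0)&(b[:,0]<x0+4)&(abs(b[:,1])<30)
    if m.sum(): print(x0+2,m.sum(),b[m,2].min().round(1),np.median(b[m,2]).round(1),b[m,2].max().round(1))
print('bar y range',b[b[:,2]>130][:,1].min(),b[b[:,2]>130][:,1].max())
p=q[q[:,0]<40]; 
for x0 in range(-40,40,6):
    m=(p[:,0]>=x0)&(p[:,0]<x0+6)
    if m.sum(): print('pan',x0+3,m.sum(),np.median(p[m,2]).round(1),p[m,2].max().round(1))
# balls
t=np.radians(23.34);tx=np.array([np.cos(t),np.sin(t)]);to=np.array([.5721,.2581])-.0125*tx
Q=reg(165,210,185,245,.033,.042);u=np.c_[(Q[:,:2]-to)@tx,(Q[:,:2]-to)@np.array([-tx[1],tx[0]])]
u=u[(abs(u[:,1])<.05)&(u[:,0]<.095)]
c=cv2.kmeans(u.astype(np.float32),6,None,(3,50,1e-5),10,cv2.KMEANS_PP_CENTERS);print('tray',to,c[2].round(3))
# reach
print('A rack');
for th in (6,9):
  for s in (1,-1):
    Rr=np.stack([np.r_[xr,0]*np.cos(np.radians(th))-Z*np.sin(np.radians(th)),np.r_[yr,0],np.r_[xr,0]*np.sin(np.radians(th))+Z*np.cos(np.radians(th))],1)
    lip=np.r_[o-.028*xr,.012]; p_,R=tool(lip,Rr,'A',s);print(th,s,p_.round(3),np.round(robot.ik(p_,R),0) if robot.ik(p_,R) is not None else None)
for ph in (-6,-10,-20):
  for r in (.45,.5,.55,.6):
   for s in (1,-1):
    Rs=scoopR(-25,ph);bar=np.array([r,-.15+(.55-r)*.466,0]);lip=bar+.135*np.array([.906,-.423,0]);lip[2]=.001
    q=robot.ik(*tool(lip,Rs,'A',s));print('lay',ph,r,s,None if q is None else np.round(q,0))
E
```

```text
jar [ 0.4683 -0.4178  0.0766]
teal [ 0.3594 -0.2255  0.0762]
72 53 121.9 130.2 144.1
76 34 130.6 140.3 146.2
80 25 135.6 138.8 141.8
84 26 133.7 137.8 142.6
88 28 133.3 137.7 141.9
92 22 133.8 136.8 140.2
bar y range -45.05561291396232 47.003947798021
pan -37 1 78.2 78.2
pan -19 32 82.3 91.3
pan -13 115 95.5 105.8
pan -7 70 100.8 104.5
pan -1 68 98.6 106.1
pan 5 70 97.3 103.3
pan 11 70 96.7 102.3
pan 17 70 95.8 101.4
pan 23 68 94.5 99.0
pan 29 72 93.3 99.4
pan 35 55 92.7 103.6
pan 41 6 99.3 106.3
tray [0.56062287 0.25314767] [[ 0.064 -0.037]
 [ 0.026  0.034]
 [ 0.064  0.035]
 [ 0.028 -0.001]
 [ 0.066 -0.001]
 [ 0.03  -0.035]]
A rack
6 1 [ 0.662 -0.005  0.118] [ 14.  27.  -2.  -4. -65. 148.]
6 -1 [ 0.662 -0.005  0.118] [ 14.  27.  -2.  -4. -65. -32.]
9 1 [ 0.667 -0.007  0.113] [ 13.  30.   1.  -5. -69. 150.]
9 -1 [ 0.667 -0.007  0.113] [ 13.  30.   1.  -5. -69. -30.]
lay -6 0.45 1 None
lay -6 0.45 -1 None
lay -6 0.5 1 None
lay -6 0.5 -1 None
lay -6 0.55 1 None
lay -6 0.55 -1 None
lay -6 0.6 1 None
lay -6 0.6 -1 None
lay -10 0.45 1 None
lay -10 0.45 -1 None
lay -10 0.5 1 None
lay -10 0.5 -1 None
lay -10 0.55 1 None
lay -10 0.55 -1 None
lay -10 0.6 1 None
lay -10 0.6 -1 None
lay -20 0.45 1 None
lay -20 0.45 -1 None
lay -20 0.5 1 None
lay -20 0.5 -1 None
lay -20 0.55 1 None
lay -20 0.55 -1 None
lay -20 0.6 1 [ -42.   30.  -56. -163.  -66.   -1.]
lay -20 0.6 -1 None
```

```bash
cat > plan.py <<'E'
from h import *
import itertools,time
xr=unit([np.cos(np.radians(-19.05)),np.sin(np.radians(-19.05)),0]);t=np.radians(23.34);tx=np.array([np.cos(t),np.sin(t),0])
def rectp(c,u,x0,x1,hw):
    u=np.r_[u[:2],0];v=np.array([-u[1],u[0],0]);g=[]
    for a in np.linspace(x0,x1,max(2,int((x1-x0)/.015))):
        for b in np.linspace(-hw,hw,9): g.append((np.r_[c[:2],0]+a*u+b*v)[:2])
    return np.array(g)
obs=[rectp((.5939,.0185),xr,-.038,.038,.064),rectp((.5606,.2531),tx,-.106,.131,.066),
 rectp((.39,.078),np.array([1,0]),-.03,.03,.045),rectp((.73,-.04),np.array([1,-.05]),-.09,.115,.02)]
disc=[(.3594,-.2255,.08),(.4683,-.4178,.08),(.685,-.374,.067),(.77,.10,.05),(.44,-.56,.06),(.579,.48,.037),(.403,.455,.03),(0,0,.1)]
def clear(pts):
    d=min(np.linalg.norm(pts[:,None]-o[None],axis=2).min() for o in obs)
    return min(d,min((np.hypot(pts[:,0]-x,pts[:,1]-y)-r).min() for x,y,r in disc))
E
python3 - <<'E'
from plan import *
res=[];t0=time.time();n=0
for x,y in itertools.product(np.arange(.2,.76,.05),np.arange(-.35,.45,.05)):
  for yaw in range(-180,180,15):
    a=np.radians(yaw);h=np.array([np.cos(a),np.sin(a),0]);bar=np.array([x,y,0])
    pts=np.vstack([rectp(bar,h,-.03,.135,.055),rectp(bar,h,-.28,0,.045)])
    c=clear(pts)
    if c<.012 or pts[:,0].max()>.8: continue
    for ph in (-7,-12,-18):
      Rs=scoopR(yaw,ph);lip=bar+.135*h;lip[2]=.002
      ok=None
      for s in (1,-1):
        n+=1;q=robot.ik(*tool(lip,Rs,'A',s))
        if q is not None: res.append((ph,round(c,3),x,y,yaw,s,np.round(q,0)))
print(n,time.time()-t0,len(res))
for ph in (-7,-12,-18):
  for r in sorted([r for r in res if r[0]==ph],key=lambda r:-r[1])[:14]: print(ph,r[1],round(r[2],2),round(r[3],2),*r[4:])
# pour at jar, grip B
J=np.array([.4683,-.4178])
for yaw in range(-180,180,30):
  o=[]
  for s in (1,-1):
   for pit in (25,0,-50,-65):
    h=np.array([np.cos(np.radians(yaw)),np.sin(np.radians(yaw))])
    lip=np.r_[J-.0*h,.15]; q=robot.ik(*tool(lip,scoopR(yaw,pit),'B',s)); o.append(None if q is None else np.round(q).astype(int).tolist())
  print('pour',yaw,o)
for s in (1,-1):
  for X,pit in ((-.005,0),(.08,0),(.1,20)):
    lip=np.array([.5606,.2531,.013])+X*tx; print('scoop',s,X,np.round(robot.ik(*tool(lip,scoopR(23.34,pit),'B',s))))
E
```

```text
1722 80.4816198348999 913
-7 0.132 0.2 0.35 -75 1 [  97.   52.  -17.    8. -104.    3.]
-7 0.128 0.2 0.35 -90 1 [  89.   53.   -9.    1. -110.    0.]
-7 0.125 0.2 0.4 -75 1 [  96.   54.  -10.    9. -109.    4.]
-7 0.122 0.2 0.35 -60 1 [104.  50. -26.  16. -96.   4.]
-7 0.12 0.2 0.4 -90 1 [  89.   56.   -2.    1. -115.    0.]
-7 0.118 0.2 0.4 -60 1 [ 103.   52.  -20.   17. -101.    5.]
-7 0.113 0.2 0.3 -90 1 [  89.   51.  -17.    1. -105.    0.]
-7 0.108 0.2 0.35 -30 1 [119.  46. -47.  32. -80.  -2.]
-7 0.107 0.2 0.4 -105 1 [  82.   56.    5.   -9. -121.   -5.]
-7 0.105 0.2 0.35 -45 1 [111.  48. -36.  23. -88.   2.]
-7 0.103 0.2 0.3 -45 1 [114.  47. -42.  21. -84.   0.]
-7 0.098 0.2 0.3 -60 1 [105.  48. -33.  14. -92.   2.]
-7 0.097 0.2 0.4 -45 1 [109.  49. -30.  25. -92.   4.]
-7 0.096 0.2 0.4 90 1 [  8.  51. -48. -99. -84.   9.]
-12 0.132 0.2 0.35 -75 1 [  97.   47.  -19.    8. -101.    3.]
-12 0.128 0.2 0.35 -90 1 [  89.   49.  -12.    1. -107.    0.]
-12 0.125 0.2 0.4 -75 1 [  96.   50.  -12.    9. -105.    4.]
-12 0.122 0.2 0.35 -60 1 [104.  45. -28.  16. -94.   5.]
-12 0.12 0.2 
[... 3702 characters left out ...]
, -131], [-6, 9, -54, 83, -65, -151]]
pour 120 [[-36, 49, 41, -10, -105, 155], [-30, 29, 12, 0, -74, 150], None, None, [-36, 49, 41, -10, -105, -25], [-30, 29, 12, 0, -74, -30], None, None]
pour 150 [None, None, None, [-42, -8, -29, -68, -11, -107], [-26, 50, 39, -2, -105, -4], [-25, 29, 13, 0, -74, -5], None, [-42, -8, -29, -68, -11, 73]]
scoop 1 -0.005 [ 48.  10. -35.   0. -45. -25.]
scoop 1 0.08 [ 44.  18. -25.   0. -48. -21.]AttributeError: 'NoneType' object has no attribute 'rint'

The above exception was the direct cause of the following exception:

Traceback (most recent call last):
TypeError: loop of ufunc does not support argument 0 of type NoneType which has no callable rint method
```

```bash
python3 - <<'E'
from plan import *
P=np.load('top0.npy');Q=P[190:305,0:122].reshape(-1,3);Q=Q[Q[:,2]>.015];print('scale min x,y',np.nanmin(Q,0).round(3))
Q=P[205:250,478:535].reshape(-1,3);Q=Q[(Q[:,2]>.15)&(Q[:,2]<.21)];print('spray top',np.median(Q,0).round(3))
T0=np.array([.5606,.2531,0])
for X in (.06,.083,.09,.10):
  for z in (.013,.02,.035,.06,.12,.2,.25):
    ok=[p for p in (0,4,8,12,16,20,25,30) if robot.ik(*tool(T0+X*tx+[0,0,z],scoopR(23.34,p),'B',1)) is not None]
    print(X,z,ok)
print(robot.ik(*tool(T0+.083*tx+[0,0,.013],scoopR(23.34,0),'B',1)),robot.ik(*tool(T0+.083*tx+[0,0,.06],scoopR(23.34,12),'B',1)))
for x,y,yaw in ((.2,.4,-75),(.2,.4,-60),(.22,.4,-75),(.25,.38,-75),(.25,.38,-60)):
  a=np.radians(yaw);h=np.array([np.cos(a),np.sin(a),0]);bar=np.array([x,y,0])
  lip=bar+.135*h
  qa=robot.ik(*tool(lip+[0,0,.002],scoopR(yaw,-7),'A',1))
  qb=[robot.ik(*tool(lip+[0,0,.12],scoopR(yaw,0),'B',s)) for s in (1,-1)]
  print(x,y,yaw,None if qa is None else np.round(qa),[None if q is None else np.round(q) for q in qb])
E
```

```text
scale min x,y [0.299 0.567 0.015]
spray top [ 0.424 -0.555  0.178]
0.06 0.013 [0, 4, 8, 12, 16]
0.06 0.02 [0, 4, 8, 12, 16]
0.06 0.035 [0, 4, 8, 12, 16]
0.06 0.06 [0, 4, 8, 12, 16]
0.06 0.12 [0, 4, 8, 12, 16, 20]
0.06 0.2 [0, 4, 8, 12, 16, 20, 25]
0.06 0.25 [0, 4, 8, 12, 16, 20, 25, 30]
0.083 0.013 [0, 4, 8, 12, 16]
0.083 0.02 [0, 4, 8, 12, 16]
0.083 0.035 [0, 4, 8, 12, 16]
0.083 0.06 [0, 4, 8, 12, 16]
0.083 0.12 [0, 4, 8, 12, 16, 20]
0.083 0.2 [0, 4, 8, 12, 16, 20, 25, 30]
0.083 0.25 [0, 4, 8, 12, 16, 20, 25, 30]
0.09 0.013 [0, 4, 8, 12, 16]
0.09 0.02 [0, 4, 8, 12, 16]
0.09 0.035 [0, 4, 8, 12, 16]
0.09 0.06 [0, 4, 8, 12, 16, 20]
0.09 0.12 [0, 4, 8, 12, 16, 20]
0.09 0.2 [0, 4, 8, 12, 16, 20, 25, 30]
0.09 0.25 [0, 4, 8, 12, 16, 20, 25, 30]
0.1 0.013 [0, 4, 8, 12, 16]
0.1 0.02 [0, 4, 8, 12, 16]
0.1 0.035 [0, 4, 8, 12, 16]
0.1 0.06 [0, 4, 8, 12, 16, 20]
0.1 0.12 [0, 4, 8, 12, 16, 20]
0.1 0.2 [0, 4, 8, 12, 16, 20, 25, 30]
0.1 0.25 [0, 4, 8, 12, 16, 20, 25, 30]
[ 44.30124013  17.97159522 -24.16121249   0.         -47.86719229
 -20.96124013] [ 48.14503777   9.51965562 -38.4518745    9.61885136 -31.46769447
 -32.55162725]
0.2 0.4 -75 [  96.   54.  -10.    9. -109.    4.] [array([  89.,    0.,  -30.,    0.,  -60., -164.]), array([ 89.,   0., -30.,   0., -60.,  16.])]
0.2 0.4 -60 [ 103.   52.  -20.   17. -101.    5.] [array([  89.,    0.,  -30.,    0.,  -60., -149.]), array([ 89.,   0., -30.,   0., -60.,  31.])]
0.22 0.4 -75 [  95.   54.  -10.   11. -108.    5.] [array([  86.,    1.,  -29.,    0.,  -60., -161.]), array([ 86.,   1., -29.,   0., -60.,  19.])]
0.25 0.38 -75 [  92.   53.  -13.   13. -106.    5.] [array([  82.,    1.,  -29.,    0.,  -60., -157.]), array([ 82.,   1., -29.,   0., -60.,  23.])]
0.25 0.38 -60 [ 99.  51. -23.  21. -97.   6.] [array([  82.,    1.,  -29.,    0.,  -60., -142.]), array([ 82.,   1., -29.,   0., -60.,  38.])]
```

```bash
cat >> plan.py <<'E'
RO=np.array([.5939,.0185,0]);yr=np.array([-xr[1],xr[0],0])
def rackR(th):
    c,s=np.cos(np.radians(th)),np.sin(np.radians(th))
    return np.stack([xr*c-Z*s,yr,xr*s+Z*c],1)
E
python3 - <<'E'
from plan import *
p=robot.read_position();robot.servo_line([p[0],p[1],.34],speed=.3)
R=rackR(9.5);bar=RO+.081*xr+.001*yr+[0,0,.129]
lip=bar-.088*R[:,0]-.135*R[:,2]
pt,Rt=tool(lip,R,'A',1)
robot.goto(pt+.13*R[:,2],Rt)
print(robot.read_t(),robot.read_position(),robot.read_qpos())
robot.dwell(.2)
img,P=cloud('wrist');save('w',img,'w1.png')
q=P.reshape(-1,3);q=q[np.isfinite(q[:,0])];d=q-RO;r=np.c_[d@xr,d@yr,d[:,2]]*1000
m=(r[:,2]>110)&(r[:,0]>50)&(r[:,0]<115)&(abs(r[:,1])<60);b=r[m]
print(len(b))
for x0 in range(56,108,4):
    k=b[(b[:,0]>=x0)&(b[:,0]<x0+4)&(abs(b[:,1])<28)]
    if len(k):print(x0+2,len(k),np.median(k[:,2]).round(1))
k=b[b[:,2]>126];print('y',np.percentile(k[:,1],[1,99]))
print('slant of x vs y',np.polyfit(k[:,1],k[:,0],1),np.polyfit(k[:,1],k[:,2],1))
E
```

```text
3.2583 [ 0.68806083 -0.01366577  0.23852891] [ 12.19703061  27.24996232  14.00768583  -4.93048245 -84.91348853
 149.46374971]
40330
58 2018 335.9
62 3659 318.8
66 3288 332.9
70 1313 350.2
74 1320 349.5
78 1640 346.9
82 1648 346.4
86 1651 345.6
90 1634 345.1
94 1587 344.6
98 1349 345.6
102 1230 344.5
106 1368 344.1
y [-27.87514145  38.72910943]
slant of x vs y [2.78738007e-02 7.71449248e+01] [  2.31420766 266.26046938]
```

View pics/w1.png

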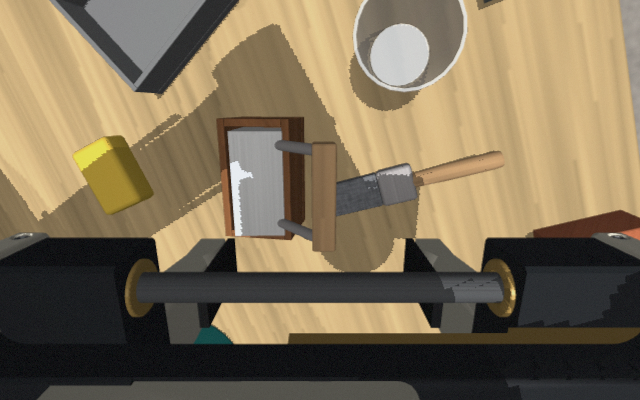

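The wrist view shows the bar at columns 313–336, rows 142–250, between the fingers. I'll repeat the measurement with the gripper's own pixels cut out, then grasp.

```bash
python3 - <<'E'
from plan import *
img,P=cloud('wrist')
d=P[138:234,306:345].reshape(-1,3)-RO;r=np.c_[d@xr,d@yr,d[:,2]]*1000
b=r[(r[:,2]>118)&(r[:,2]<160)]
s=[]
for x0 in range(62,100,3):
    k=b[(b[:,0]>=x0)&(b[:,0]<x0+3)&(abs(b[:,1])<28)]
    if len(k):print(x0+1.5,len(k),np.median(k[:,2]).round(1))
print('y',b[:,1].min(),b[:,1].max(),'skew',np.polyfit(b[:,1],b[:,0],1),np.polyfit(b[:,1],b[:,2],1))
E
```

```text
75.5 69 138.3
78.5 260 138.7
81.5 241 138.0
84.5 222 137.6
87.5 262 137.0
90.5 255 136.4
93.5 245 135.7
96.5 30 134.3
y -35.22137834321172 47.13796242631528 skew [-9.69471364e-03  8.54101137e+01] [-1.96663124e-02  1.36738264e+02]
```

```bash
cat > st.py <<'E'
from plan import *
R=rackR(11);bar=RO+.0841*xr+.001*yr+[0,0,.1275]
lip0=bar-.088*R[:,0]-.135*R[:,2]
E
python3 - <<'E'
from st import *
pt,Rt=tool(lip0,R,'A',1)
robot.servo_line(pt+.10*R[:,2],Rt,speed=.2)
robot.servo_line(pt,speed=.15)
print('f',robot.read_force())
robot.move_gripper(0.0);print('w',robot.read_grip_width()*88,robot.read_t(),robot.read_force())
robot.servo_line(pt+.085*R[:,2],speed=.12);print('f',robot.read_force())
p=robot.read_position();robot.servo_line([p[0]-.03,p[1],.38],speed=.3)
robot.dwell(.2);print('f',robot.read_force(),robot.read_ft_torque(),robot.read_position(),robot.read_t())
img,d=robot.grab_frame('scene');save('s',img,'s1.png')
E
```

```text
f [-0.20949968 -0.25663999  0.72314802]
w 19.92935120170558 5.7583 [ 0.1174109  -0.37674852 -0.03300588]
f [ 0.2789732  -0.37565027 -3.57992793]
f [ 0.21408981 -0.2410028  -2.4083715 ] [-0.50329377 -0.92534585  0.03732318] [ 0.6547274  -0.01194402  0.37758978] 7.6
```

View pics/s1.png

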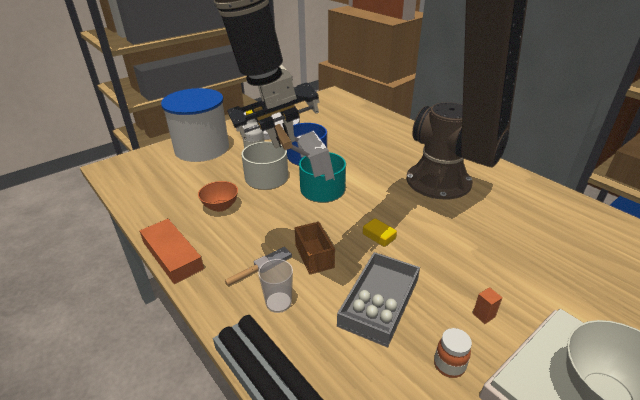

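```bash
cat >> st.py <<'E'
LB=np.array([.22,.40,0]);LY=-75;lh=np.array([np.cos(np.radians(LY)),np.sin(np.radians(LY)),0]);LL=LB+.135*lh
E
python3 - <<'E'
from st import *
Rs=scoopR(LY,-7)
robot.goto(*tool(LL+[0,0,.2],Rs,'A',1))
print(robot.read_t(),robot.read_position())
pt,Rt=tool(LL+[0,0,.012],Rs,'A',1)
robot.servo_line(pt,speed=.2)
robot.dwell(.1)
print(robot.read_force(),robot.read_t())
img,P=cloud('top');save('t',img[180:400,60:360],'t2.png')
img,P=cloud('scene');cv2.imwrite('pics/s2.png',cv2.resize(cv2.cvtColor(img,cv2.COLOR_RGB2BGR)[180:400,300:640],None,fx=2.2,fy=2.2))
E
```

```text
9.8 [0.22846771 0.37026315 0.30148776]
[-0.58963075 -0.3542461  -2.75244247] 10.9917
```

View pics/s2.png

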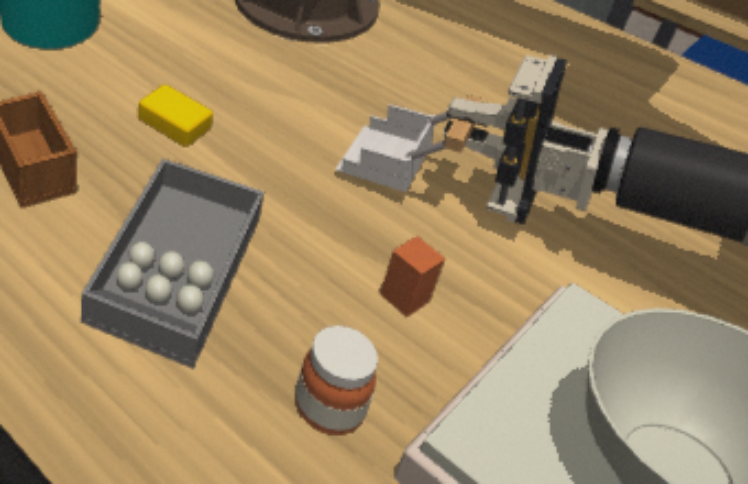

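```bash
python3 - <<'E'
from st import *
Rs=scoopR(LY,-7)
f0=robot.read_force()[2]
for z in np.arange(.010,-.003,-.002):
    robot.servo_line(tool(LL+[0,0,z],Rs,'A',1)[0],speed=.05)
    f=robot.read_force()[2];print(round(z,4),round(f-f0,2))
    if f-f0>.8: break
robot.move_gripper(1.0);robot.dwell(.3)
p=robot.read_position();Rt=robot.read_tcp_rot()
robot.servo_line(p-.09*Rt[:,2],speed=.2)
print(robot.read_t())
robot.servo_line(robot.read_position()+[0,0,.2],speed=.4)
print(robot.read_t(),robot.read_force())
img,P=cloud('top')
Q=P[240:400,80:300].reshape(-1,3);Q=Q[np.isfinite(Q[:,0])]
d=Q-LL;c=np.array([-lh[1],lh[0],0]);r=np.c_[d@-lh,d@c,d[:,2]]*1000
m=(r[:,0]>-20)&(r[:,0]<170)&(abs(r[:,1])<75)&(r[:,2]<120)&(r[:,2]>-5)
r=r[m]
b=r[r[:,2]>75];print('bar',len(b),np.percentile(b,[2,50,98],axis=0).round(1),np.polyfit(b[:,1],b[:,0],1),np.polyfit(b[:,1],b[:,2],1),np.polyfit(b[:,0],b[:,2],1))
w=r[(r[:,2]>42)&(r[:,2]<56)];print('walls',np.percentile(w,[2,50,98],axis=0).round(1))
fl=r[(r[:,0]>20)&(r[:,0]<70)&(abs(r[:,1])<30)];print('floor',np.percentile(fl[:,2],[5,50,95]),np.polyfit(fl[:,0],fl[:,2],1))
cv2.imwrite('pics/t3.png',cv2.resize(cv2.cvtColor(img,cv2.COLOR_RGB2BGR)[180:400,60:360],None,fx=2.5,fy=2.5))
E
```

```text
0.01 0.99
13.4417
14.0917 [ 0.38895101 -0.02792223 -1.07732872]
bar 376 [[123.4 -44.6  75.9]
 [140.2  -1.8  97.8]
 [153.7  42.7 103.2]] [4.37629314e-03 1.40658847e+02] [1.06992954e-02 9.51598945e+01] [0.66417189 1.72872738]
walls [[ 42.5 -51.8  43.1]
 [ 95.9  -0.2  50.2]
 [102.2  51.   55.3]]
floor [-0.85676249  3.13639302  7.34117925] [1.80107218e-04 3.21745116e+00]
```

View pics/t3.png

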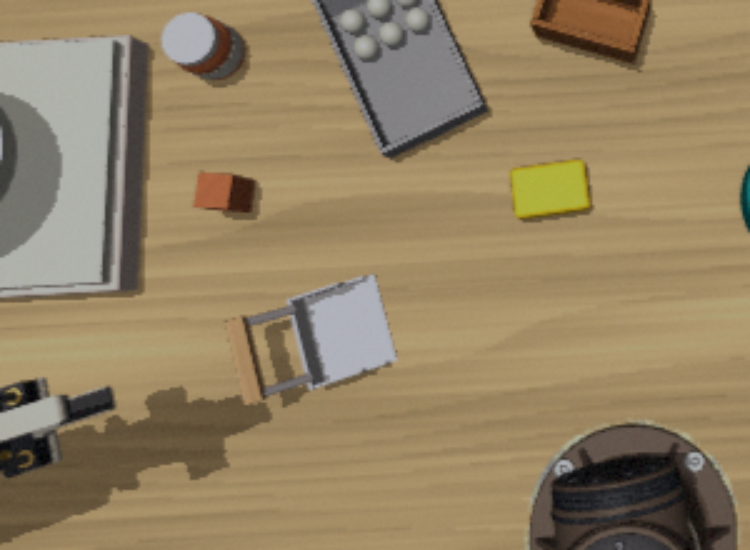

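The scoop lies flat with its open side up. Its bar is at about crop (245,360), roughly 5 mm further back than I planned. Next I'll hover over it with the tool pointing down and refine.

```bash
python3 - <<'E'
from st import *
pt,Rt=tool(LL+[0,0,.0]-.005*lh,scoopR(LY,0),'B',1)
robot.goto(pt+[0,0,.13],Rt);robot.dwell(.1)
img,P=cloud('wrist');save('w',img,'w4.png')
Q=P.reshape(-1,3);Q=Q[np.isfinite(Q[:,0])]
d=Q-LL;c=np.array([-lh[1],lh[0],0]);r=np.c_[d@-lh,d@c,d[:,2]]*1000
b=r[(r[:,0]>110)&(r[:,0]<170)&(r[:,1]>-60)&(r[:,1]<60)&(r[:,2]<106)&(r[:,2]>92)]
print('bar',len(b),np.percentile(b,[1,50,99],axis=0).round(1),np.polyfit(b[:,1],b[:,0],1))
w=r[(r[:,2]>42)&(r[:,2]<56)&(abs(r[:,1])<70)&(r[:,0]<110)&(r[:,0]>0)];print('walls',np.percentile(w,[1,50,99],axis=0).round(1))
print(robot.read_t(),robot.read_qpos())
E
```

```text
bar 2641 [[133.6 -45.5  95.1]
 [143.4  -3.5  97.4]
 [153.1  44.3  99. ]] [-2.79084840e-03  1.43318229e+02]
walls [[ 40.  -51.8  42.6]
 [ 94.4   0.3  48.4]
 [101.6  52.   55.4]]
16.8167 [ 8.62619964e+01  1.17555308e+00 -2.76406568e+01  2.67512995e-03
 -6.12216842e+01 -1.61242931e+02]
```

```bash
cat >> st.py <<'E'
T0=np.array([.5606,.2531,0]);TY=23.34
def TP(X,z,pitch,dy=0): return tool(T0+X*tx+dy*np.array([-tx[1],tx[0],0])+[0,0,z],scoopR(TY,pitch),'B',1)
E
python3 - <<'E'
from st import *
c=np.array([-lh[1],lh[0],0])
pt,Rt=tool(LL-.0084*lh-.0005*c,scoopR(LY,0),'B',1)
robot.servo_line(pt+[0,0,.05],speed=.25);robot.servo_line(pt,speed=.12)
robot.move_gripper(0.0);print('w',robot.read_grip_width()*88,robot.read_force())
robot.servo_line(pt+[0,0,.15],speed=.2)
robot.goto(*TP(-.003,.11,-1.5));robot.dwell(.2)
f0=np.array(robot.read_force());print(robot.read_t(),f0)
img,P=cloud('wrist');save('w',img,'w5.png')
img,P=cloud('top')
Q=P[100:300,150:320].reshape(-1,3);Q=Q[np.isfinite(Q[:,0])];d=Q-T0
r=np.c_[d@tx,d@np.array([-tx[1],tx[0],0]),d[:,2]]*1000
b=r[(r[:,2]>145)&(r[:,2]<165)&(abs(r[:,1])<60)&(r[:,0]<0)&(r[:,0]>-110)];print('backwall/side top',len(b),np.percentile(b,[2,50,98],axis=0).round(1))
cv2.imwrite('pics/t5.png',cv2.resize(cv2.cvtColor(img,cv2.COLOR_RGB2BGR)[100:300,120:360],None,fx=3,fy=3))
E
```

```text
w 19.973515367649192 [ 0.96759849  0.55976836 -0.80436645]
22.0833 [-0.41459061 -0.1957249  -3.0959333 ]
backwall/side top 53 [[-94.2 -50.1 145.9]
 [-77.3 -48.1 159.5]
 [-34.3 -27.2 163.8]]
```

View pics/t5.png

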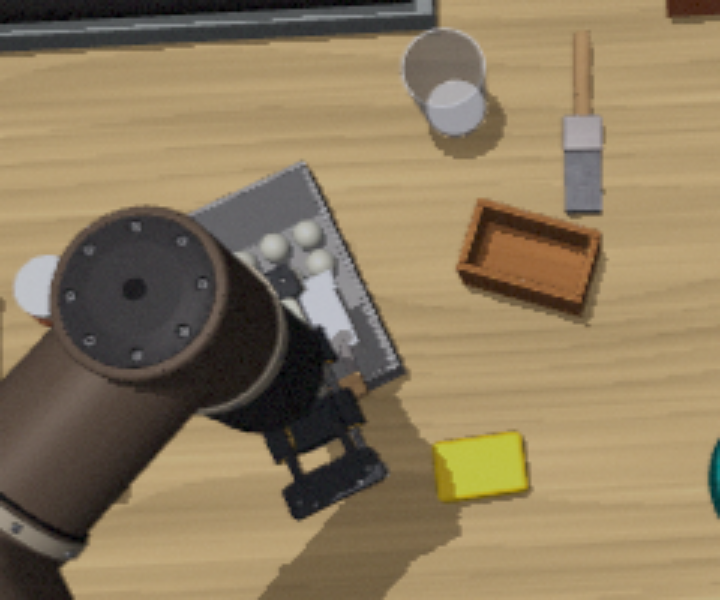

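```bash
python3 - <<'E'
from st import *
f0=np.array(robot.read_force())
robot.servo_line(TP(-.003,.018,-1.5)[0],speed=.15)
print(robot.read_force()-f0)
z=.018
while z>.007:
    z-=.0015;robot.servo_line(TP(-.003,z,-1.5)[0],speed=.05)
    f=np.array(robot.read_force())-f0
    if f[2]>1.0: break
print('floor',z,f)
for X in (.02,.04,.055,.065,.072,.078,.083):
    robot.servo_line(TP(X,z,-1.5)[0],speed=.05)
    f=np.array(robot.read_force())-f0;print(X,f.round(2),f@tx)
    if -f@tx>15: break
print(robot.read_t(),X,z)
img,P=cloud('wrist');save('w',img,'w6.png')
img,P=cloud('scene');cv2.imwrite('pics/s6.png',cv2.resize(cv2.cvtColor(img,cv2.COLOR_RGB2BGR)[220:360,300:480],None,fx=4,fy=4))
E
```

```text
[-1.02207277  0.26706668  0.46216316]
floor 0.009 [-2.77677243 -2.21333933  5.65709845]
0.02 [ 0.43 -0.02  3.57] 0.3873846095789046
0.04 [-1.4  -2.2   5.31] -2.156105483026302
0.055 [-3.29 -2.35  7.46] -3.9543467639130983
0.065 [-2.07 -2.97  5.36] -3.074930164741917
0.072 [-3.08 -2.55  7.06] -3.8405832829597424
0.078 [-8.75 -3.2  10.57] -9.307076785026714
0.083 [-9.89 -2.26  9.67] -9.973182542208228
27.2167 0.083 0.009
```

View pics/s6.png

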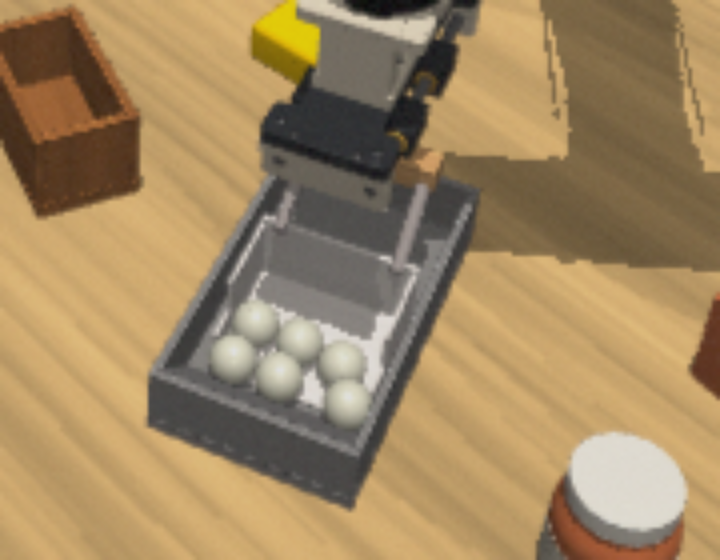

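All six balls are on or at the pan's lip, in two rows at crop (235–345, 325–400), with space behind them. I'll now ride up the ramp while tilting the lip up.

```bash
python3 - <<'E'
from st import *
def go(X,z,p,v):
    P_,R_=TP(X,z,p);robot.servo_line(P_,R_,speed=v);f=robot.read_force();print(X,z,p,np.round(f,1),round(float(robot.read_t()),1))
go(.086,.012,1,.04)
go(.092,.0195,5,.04)
go(.098,.026,9,.04)
go(.104,.033,13,.04)
robot.dwell(.4)
img,P=cloud('scene');cv2.imwrite('pics/s7.png',cv2.resize(cv2.cvtColor(img,cv2.COLOR_RGB2BGR)[220:360,300:480],None,fx=4,fy=4))
E
```

```text
0.086 0.012 1 [ 0.2  1.  -3.4] 27.6
0.092 0.0195 5 [-4.  -5.1  8.2] 27.8
0.098 0.026 9 [-13.5  -6.1  22. ] 28.1
0.104 0.033 13 [-13.3  -5.6  20.8] 28.3
```

View pics/s7.png

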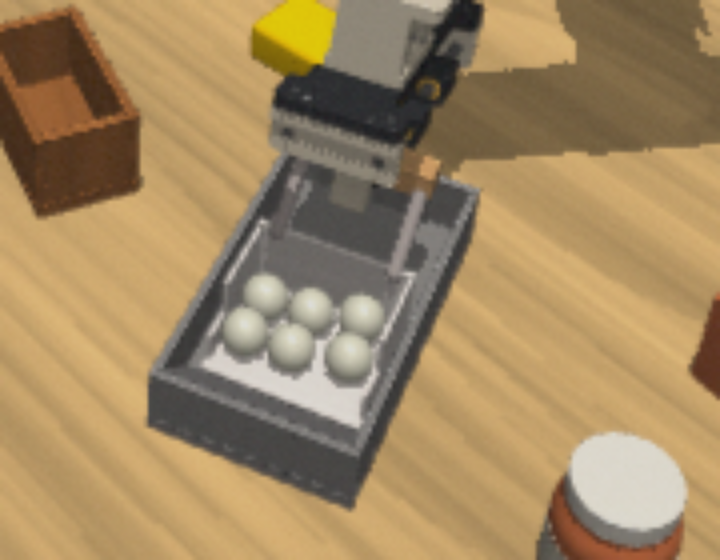

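All six balls sit well inside the pan. Next: lift, swing with joint 1 only so the pitch stays constant, and check the pour poses.

```bash
cat >> st.py <<'E'
J=np.array([.4683,-.4178,0]);PY=-20;ph_=np.array([np.cos(np.radians(PY)),np.sin(np.radians(PY)),0])
def JP(back,z,pitch): return tool(J-back*ph_+[0,0,z],scoopR(PY,pitch),'B',1)
E
python3 - <<'E'
from st import *
P_,R_=TP(.098,.05,14);robot.servo_line(P_,R_,speed=.06);print(robot.read_force(),robot.read_t())
P_,R_=TP(.07,.24,16);robot.servo_line(P_,R_,speed=.2);print(robot.read_force(),robot.read_qpos(),robot.read_t())
for a in ((.03,.24,14),(.03,.15,4),(.03,.135,-20),(.03,.135,-40),(.03,.135,-60),(.03,.135,-70)):
    q=robot.ik(*JP(*a));print(a,None if q is None else np.round(q))
img,P=cloud('scene');cv2.imwrite('pics/s8.png',cv2.resize(cv2.cvtColor(img,cv2.COLOR_RGB2BGR)[120:360,300:500],None,fx=3,fy=2.5))
E
```

```text
[-0.67510934 -0.11530403 -4.61533122] 29.2
[-0.49226088 -0.01602038 -5.09015358] [ 50.67052858  -4.26059015 -29.22326733   9.29287627 -51.25957561
 -32.29344213] 30.2833
(0.03, 0.24, 14) [-27.  -9. -28.  -2. -58.   8.]
(0.03, 0.15, 4) [-26.  -0. -28.  -0. -59.   6.]
(0.03, 0.135, -20) [-24.  16.  -7.   1. -87.   4.]
(0.03, 0.135, -40) [ -23.   31.   11.    2. -110.    3.]
(0.03, 0.135, -60) [ -23.   47.   29.    3. -132.    3.]
(0.03, 0.135, -70) [ -23.   55.   37.    4. -142.    4.]
```

View pics/s8.png

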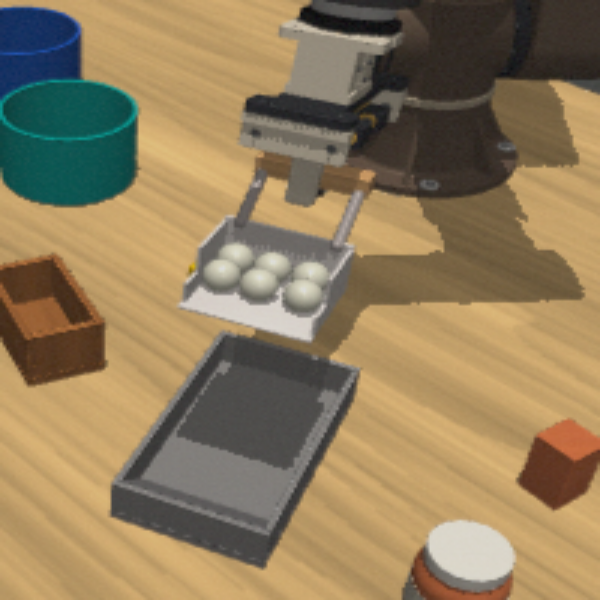

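```bash
python3 - <<'E'
from st import *
P_,R_=JP(.03,.24,14)
a=robot.read_position(); 
mid=(np.array(a)+P_)/2; mid=mid*np.array([1.04,1.04,1])
robot.servo_line(mid,scoopR(2,16)@scoopR(TY,16).T@robot.read_tcp_rot(),speed=.22)
robot.servo_line(P_,R_,speed=.22)
robot.dwell(.2)
print(robot.read_t(),robot.read_force(),robot.read_position()-P_)
img,P=cloud('scene');cv2.imwrite('pics/s9.png',cv2.resize(cv2.cvtColor(img,cv2.COLOR_RGB2BGR)[30:240,180:400],None,fx=2.7,fy=2.7))
E
```

```text
33.6 [-0.20090208 -0.08022238 -4.72749298] [0.00032901 0.00052586 0.00018012]
```

View pics/s9.png

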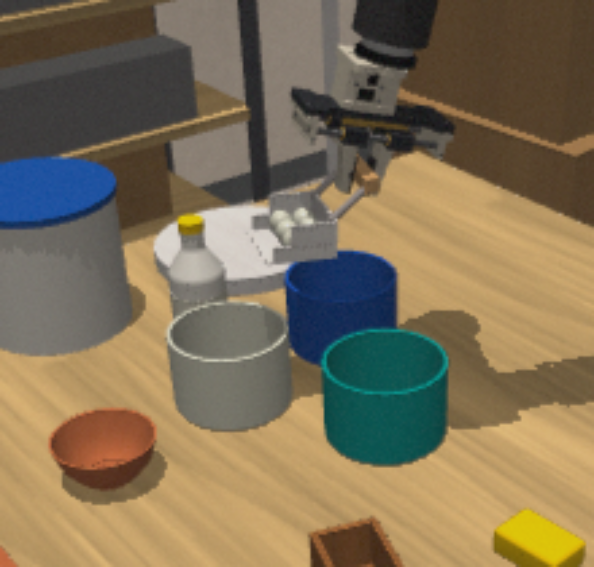

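```bash
python3 - <<'E'
from st import *
ci=robot.camera_info('scene');V=np.array(ci['view']);f=K(ci)
def px(p):
    c=V@np.r_[p,1];u=f*c[0]/c[2]+ci['cx'];v=f*c[1]/c[2]+ci['cy'];return np.round([(u-180)*2.7,(v-30)*2.7])
R=scoopR(PY,14);l=J-.03*ph_+[0,0,.24]
for n,y,x,z in (('lipR',-.052,0,0),('lipL',.052,0,0),('heelL',.052,0,.09),('backtopL',.052,.05,.09),('backtopR',-.052,.05,.09),('bar',0,.088,.135)): print(n,px(l+R@[x,y,z]))
print('mouth',px(J+[0,0,.11]),px(J+[.077,0,.11]),px(J+[-.077,0,.11]),px(J-.03*ph_+[0,0,.11]))
E
```

```text
lipR [234. 218.]
lipL [254. 252.]
heelL [323. 257.]
backtopL [331. 219.]
backtopR [307. 188.]
bar [358. 178.]
mouth [229. 329.] [178. 349.] [277. 311.] [251. 325.]
```

The predicted pan corners match the picture (lip (254,252), back corner (331,219)), and the predicted jar mouth matches too. Now I'll pour.

```bash
python3 - <<'E'
from st import *
def go(b,z,p,v):
    P_,R_=JP(b,z,p);robot.servo_line(P_,R_,speed=v)
go(.03,.15,6,.15)
for p in (-8,-16,-24,-34,-44,-54,-64): go(.03,.135,p,.09)
print(robot.read_t())
robot.dwell(.6);f=robot.read_force();print(f,robot.read_t())
img,P=cloud('scene');cv2.imwrite('pics/s10.png',cv2.resize(cv2.cvtColor(img,cv2.COLOR_RGB2BGR)[30:240,180:400],None,fx=2.7,fy=2.7))
E
```

```text
37.225
[ 0.26138541  0.31975664 -2.41049995] 37.825
```

```bash
python3 - <<'E'
from st import *
P_,R_=JP(.03,.24,-64);robot.servo_line(P_,R_,speed=.2)
P_,R_=JP(.03,.27,-30);robot.servo_line(P_,R_,speed=.3)
P_,R_=JP(.05,.27,0);robot.servo_line(P_,R_,speed=.3)
lip=np.array([.655,-.17,0]);Rs=scoopR(-3,0)
pt,Rt=tool(lip+[0,0,.2],Rs,'B',1);robot.servo_line(pt,Rt,speed=.25)
robot.dwell(.2);f0=np.array(robot.read_force());print(f0,robot.read_t())
img,P=cloud('top')
cv2.imwrite('pics/t11.png',cv2.resize(cv2.cvtColor(img,cv2.COLOR_RGB2BGR)[100:300,180:500],None,fx=2.4,fy=2.4))
E
```

```text
[-0.31227412  0.99196884 -1.79308709] 41.5333
```

The picture limit is reached, so I'll verify with numbers from here. Setting the scoop down.

```bash
python3 - <<'E'
from st import *
lip=np.array([.655,-.17,0]);Rs=scoopR(-3,0)
f0=np.array(robot.read_force())
robot.servo_line(tool(lip+[0,0,.02],Rs,'B',1)[0],speed=.15)
z=.02
while z>-.004:
    z-=.0015;robot.servo_line(tool(lip+[0,0,z],Rs,'B',1)[0],speed=.05)
    f=np.array(robot.read_force())-f0
    if f[2]>1.5: break
print(z,f,robot.read_t())
robot.move_gripper(1.0);robot.dwell(.2)
pt,Rt=tool(lip,Rs,'B',1)
robot.servo_line(robot.read_position()+[0,0,.2],speed=.25)
q=np.array(robot.read_qpos());q[0]=45;robot.movej(q);robot.dwell(.3)
print(robot.read_t())
img,P=cloud('top');cv2.imwrite('pics/t12.png',cv2.cvtColor(img,cv2.COLOR_RGB2BGR));np.save('t12.npy',P)
Q=P.reshape(-1,3);Q=Q[np.isfinite(Q[:,0])]
d=Q-lip;h=-Rs[:,2];c=np.array([-h[1],h[0],0]);r=np.c_[d@-h,d@c,d[:,2]]*1000
r=r[(r[:,0]>-15)&(r[:,0]<170)&(abs(r[:,1])<70)]
b=r[(r[:,2]>92)&(r[:,2]<106)&(r[:,0]>100)];print('bar',len(b),np.percentile(b,[2,50,98],axis=0).round(1))
fl=r[(r[:,0]>15)&(r[:,0]<70)&(abs(r[:,1])<35)];print('floor',np.median(fl[:,2]),np.polyfit(fl[:,0],fl[:,2],1),'max',np.percentile(fl[:,2],99))
w=np.hypot(Q[:,0]-J[0],Q[:,1]-J[1]);j=Q[w<.062];print('jar heights',np.histogram(j[:,2]*1000,bins=[-5,5,14,20,26,32,38,44,60,120]))
dt=Q-T0;tr=np.c_[dt@tx,dt@np.array([-tx[1],tx[0],0]),dt[:,2]]*1000
k=tr[(tr[:,0]>-80)&(tr[:,0]<75)&(abs(tr[:,1])<45)];print('tray z',len(k),np.percentile(k[:,2],[1,50,99]))
P0=np.load('top0.npy');D=np.abs(P[...,2]-P0[...,2]);i0=cv2.imread('pics/top0.png').astype(int)
m=((D>.012)).astype(np.uint8)
n,l,s,ce=cv2.connectedComponentsWithStats(m)
for i in range(1,n):
    if s[i,4]>25: 
        print('diff px',s[i],'now',np.nanmedian(P[l==i],0).round(3),'was',np.nanmedian(P0[l==i],0).round(3))
E
```

```text
0.012499999999999999 [-1.11999342  1.06019724  2.65335775] 44.1833
48.2583
bar 227 [[142.9 -43.1  93.7]
 [152.1   2.   98.3]
 [161.9  45.1 103.2]]
floor 2.386593961160699 [-1.05339943e-03  2.49571178e+00] max 9.211493858367891
jar heights (array([ 35, 698,  20,  20,  84, 168,  85,   0,   0]), array([ -5,   5,  14,  20,  26,  32,  38,  44,  60, 120]))
tray z 2773 [  6.28038879 721.35491009 725.30228896]
diff px [    0   116   239   284 32749] now [0.331 0.237 0.721] was [0.377 0.585 0.003]
diff px [ 277  143   42   55 1236] now [0.624 0.013 0.013] was [0.609 0.01  0.098]
diff px [  241   146   399   254 44472] now [ 0.182 -0.516  0.002] was [ 0.244 -0.234  0.751]
diff px [218 173  10  10  77] now [0.64  0.25  0.011] was [0.633 0.244 0.036]
diff px [340 173  36  40 528] now [ 0.518 -0.164  0.082] was [ 0.534 -0.173  0.001]
diff px [222 183  10  10  73] now [0.607 0.235 0.011] was [0.601 0.231 0.036]
diff px [432 203  10  10  78] now [ 0.504 -0.399  0.034] was [ 0.509 -0.407  0.01 ]
diff px [443 203  20  10 152] now [ 0.501 -0.452  0.034] was [ 0.506 -0.457  0.009]
diff px [436 229  20  12 133] now [ 0.419 -0.416  0.035] was [ 0.422 -0.423  0.009]
```

```bash
python3 - <<'E'
from st import *
Rt=tool([0,0,0],scoopR(-42,0),'B',1)[1]
robot.goto(J+[-.0,0,.30],Rt);robot.dwell(.2)
img,P=cloud('wrist');cv2.imwrite('pics/w13.png',cv2.cvtColor(img,cv2.COLOR_RGB2BGR))
w=np.hypot(P[...,0]-J[0],P[...,1]-J[1])
m=((w<.072)&(P[...,2]>.030)&(P[...,2]<.075)).astype(np.uint8)
n,l,s,ce=cv2.connectedComponentsWithStats(m)
for i in range(1,n):
    if s[i,4]>40: print('blob',s[i],np.nanmedian(P[l==i],0).round(3),np.nanmax(P[l==i][:,2]))
print('coverage of jar floor',((w<.07)&(P[...,2]<.05)).sum(),robot.read_t())
img,P=cloud('top');cv2.imwrite('pics/t13.png',cv2.cvtColor(img,cv2.COLOR_RGB2BGR));P0=np.load('top0.npy')
D=np.abs(P[...,2]-P0[...,2]);n,l,s,ce=cv2.connectedComponentsWithStats((D>.01).astype(np.uint8))
for i in range(1,n):
    if s[i,4]>15: print('diff',s[i],'now',np.nanmedian(P[l==i],0).round(3),'was',np.nanmedian(P0[l==i],0).round(3))
dt=P.reshape(-1,3)-T0;tr=np.c_[dt@tx,dt@np.array([-tx[1],tx[0],0]),dt[:,2]]*1000
k=tr[(tr[:,0]>-85)&(tr[:,0]<80)&(abs(tr[:,1])<50)];print('tray z',len(k),np.percentile(k[:,2],[0,1,50,99,100]).round(1))
img,P=cloud('scene');S0=np.load('scene0.npy')
D=np.abs(P[...,2]-S0[...,2]);n,l,s,ce=cv2.connectedComponentsWithStats((D>.01).astype(np.uint8))
for i in range(1,n):
    if s[i,4]>15: print('sdiff',s[i],'now',np.nanmedian(P[l==i],0).round(3),'was',np.nanmedian(S0[l==i],0).round(3))
E
```

```text
blob [ 333  117   47  108 1105] [ 0.422 -0.372  0.044] 0.07497957330762361
blob [338 141  21  21 332] [ 0.429 -0.409  0.035] 0.03999471384055725
blob [265 146  20  21 310] [ 0.502 -0.467  0.035] 0.039468825071099
blob [279 164  21  20 315] [ 0.505 -0.438  0.035] 0.03997592050970872
blob [296 184  20  20 303] [ 0.507 -0.405  0.035] 0.04019398243305905
blob [339 185  20  20 302] [ 0.465 -0.365  0.035] 0.040331700080338095
coverage of jar floor 8373 50.85
diff [12  0  7  9 21] now [ 1.881  1.535 -0.745] was [ 1.885  1.538 -0.75 ]
diff [76  0  7 10 18] now [ 1.87   1.186 -0.752] was [ 1.875  1.187 -0.75 ]
diff [539   0   6   9  19] now [ 1.731 -1.321 -0.747] was [ 1.739 -1.327 -0.754]
diff [219   3  11   8  20] now [ 1.812  0.398 -0.753] was [ 1.807  0.399 -0.747]
diff [426   3   6   7  16] now [ 1.753 -0.713 -0.755] was [ 1.756 -0.71  -0.746]
diff [489   3   9  15  33] now [ 1.71  -1.059 -0.751] was [ 1.707 -1.059 -0.753]
diff [571   2  16   7  34] now [ 1.717 -1.53  -0.753] was [ 1.713 -1.526 -0.751]
diff [46  4  9  8 22] now [ 1.849  1.336 -0.742] was [ 1.854  1.337 -0.75 ]
diff [69  
[... 7698 characters left out ...]
16] now [ 0.877 -2.429 -0.702] was [ 0.875 -2.45  -0.711]
sdiff [ 59 172  11  10  34] now [ 0.955 -2.359 -0.747] was [ 0.954 -2.373 -0.748]
sdiff [ 40 175   8   9  18] now [ 1.06  -2.42  -0.745] was [ 1.06  -2.413 -0.745]
sdiff [ 260  183   67   70 1620] now [ 0.568 -0.114  0.035] was [ 0.598 -0.028  0.09 ]
sdiff [589 188  12   8  20] now [-1.689  0.106 -0.748] was [-1.676  0.106 -0.743]
sdiff [ 98 210   8   9  18] now [ 0.885 -1.744 -0.746] was [ 0.885 -1.741 -0.747]
sdiff [353 290  17  21 213] now [0.614 0.231 0.011] was [0.629 0.244 0.035]
sdiff [366 294  18  23 227] now [0.599 0.263 0.011] was [0.616 0.276 0.035]
sdiff [380 298  17  24 236] now [0.584 0.296 0.011] was [0.599 0.308 0.035]
```

```bash
python3 - <<'E'
from st import *
img,P=cloud('wrist')
w=np.hypot(P[...,0]-J[0],P[...,1]-J[1])
m=((w<.068)&(P[...,2]>.032)&(P[...,2]<.045)).astype(np.uint8)
n,l,s,ce=cv2.connectedComponentsWithStats(cv2.morphologyEx(m,cv2.MORPH_OPEN,np.ones((7,7),np.uint8)))
for i in range(1,n): print(s[i],np.nanmedian(P[l==i],0).round(3),np.nanpercentile(P[l==i][:,2],95).round(3))
v=(w<.07)&(P[...,2]<.03);
g=cv2.cvtColor(img,cv2.COLOR_RGB2GRAY);c=cv2.HoughCircles(cv2.GaussianBlur(g,(3,3),0),cv2.HOUGH_GRADIENT,1,16,param1=60,param2=14,minRadius=8,maxRadius=17)
for x,y,r in c[0]:
    p=P[int(y),int(x)]; 
    if np.hypot(*(p[:2]-J[:2]))<.075 and p[2]<.06: print(x,y,r,p.round(3))
E
```

```text
[336 120  17  15 203] [ 0.412 -0.436  0.036] 0.038
[340 143  18  18 266] [ 0.428 -0.409  0.036] 0.039
[268 149  15  17 214] [ 0.502 -0.466  0.036] 0.039
[281 167  17  16 243] [ 0.505 -0.438  0.036] 0.039
[298 186  16  17 239] [ 0.507 -0.404  0.036] 0.039
[341 189  17  14 206] [ 0.465 -0.364  0.036] 0.039
343.5 128.5 11.8 [ 0.414 -0.436  0.038]
290.5 172.5 13.0 [ 0.501 -0.439  0.037]
348.5 150.5 12.4 [ 0.427 -0.411  0.037]
306.5 190.5 11.8 [ 0.502 -0.408  0.036]
273.5 157.5 13.8 [ 0.504 -0.468  0.039]
348.5 194.5 11.4 [ 0.465 -0.367  0.038]
```

Six separate balls are in the jar, found by both the depth blobs and the circle detection. The tray is empty and the scoop is flat. The gripper is open and touching nothing, so I'm handing in.

```bash
python3 - <<'E'
from rig import robot
print(robot.read_t(),robot.read_force());robot.job_done()
E
```

```text
51.0 [-1.06118507  0.28009209 -0.11475901]
the job is handed in; nothing more can be done
```

The job is done and handed in at 51 s, under the 72 s limit. I took the scoop out of the rack, laid it flat and let go. I then picked it up from above, took all six balls in one scoopful and tipped them into the white jar. Last, I laid the scoop flat again, open side up, between the rack and the bowl.

**Balls:** the wrist camera's depth and circle detection both found six separate balls in the jar. The tray floor was empty, and comparing the depth pictures from before and after showed no ball on the bench.

**Scoop:** the pan floor is level at about 2 mm and the bar's top is at 98 mm, so it lies flat.

**Other things on the bench:** the same comparison showed none of the bystanders moved wherever the cameras had a clear view. The arm hid the blue and teal look-alikes, the spray bottle and the bowl from the top camera in that last comparison. The bowl was clear in an earlier comparison.

**What disagreed:**
- The scoop slipped in the grip while I pushed it up the tray's ramp. At the final placing it touched the bench about 12 mm early and settled about 17 mm from where I aimed, but flat.
- The 12-picture limit ran out after the pour, so every check after that was made with numbers and not by eye.

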